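Measure the worn brake pad and set out the new ones

ROBOT

A 7-joint arm with a two-finger parallel gripper is mounted at the origin on the work surface. World frame = base frame: x ahead of the robot, y to its left, z up, the work surface at z = 0. Lengths are in m, angles in rad, forces in N, time in s.
With the tool pointing down it reaches from about 0.4 to 0.85 m from the base axis. Payload 10.4 kg.
Tool frame: the origin (TCP) lies between the finger pads; the fingertips stand 19 mm ahead of it and the grasp point (between the pads) is the TCP (manip.tips_ahead is the distance from the TCP to the fingertips, in m); z points along the fingers, y is the line along which they close (so a half turn about z gives the same grasp; the last joint's range is limited). The gripper opens to 85 mm and grips with 20 to 120 N. Pads are 22 mm wide; open, the fingers measure 114 mm over their backs; the gripper's body (76 mm by 85 mm) begins 54 mm behind the grasp point. The pads swing forward as they close: fully open they stand 13 mm farther back than shut.
Start: joints at [1.196, 0.332, -0.065, 1.46, 0.022, 1.35, -0.088], TCP at [0.215, -0.587, 0.25] pointing down, gripper open.
Joint ranges: [-2.6, 2.6], [-0.5, 2.12], [-1.47, 1.34], [0.16, 2.42], [-1.27, 4.41], [0.06, 2.06], [-2.6, 2.6]. Speed limits (rad/s): [2.22, 2.22, 2.79, 2.79, 3.14, 3.14, 3.14].

INTERFACE

Orientations are given as a unit quaternion [x, y, z, w].
In Python, from workcell import manip, viewer gives the robot as it stands.
- The arm moves only by the tool arm_command, never from a script. Its argument "series" is text: rows parted by semicolons, each of 5 numbers parted by spaces: the closure, from 0 (fully open) to 1 (shut), then the shift along the tool's x, y, z normalised to -1 to 1, where 1 is 0.4 m, then the turn about the tool's z normalised to -1 to 1, where 1 is 180 degrees. In form: jaw tx ty tz spin; .... A call has exactly 10 rows; each row shifts and turns the commanded pose from where the row before left it, along the tool's axes as they then stand; what a row does not reach is not made up. A row lasts 1/8 s, in which the tool goes at most 62.5 mm and 10.7 degrees, less where a joint would pass 70% of its speed; a pose out of reach is approached as far as the arm can. A call with a number of a shift or a turn outside -1 to 1 is refused whole. A call with a gripper value outside its range is refused whole. The fingers move at their own pace and stop on an object; "newtons" is the grip in N (left out, the last holds). Time passes only in rows, so rows that do not move let the fingers close, or fill a call up. It gives the time, the measured TCP pose, the force, the opening and the grip force at its end, in the units of the state.
- manip.get_obs(): the state, without advancing time (a new reading comes with each control period).
- viewer.camera(name): name is "side" or "top"; returns a dict with "pixels" (384x512x3 uint8, red, green, blue), "intrinsics" (3x3 intrinsics, pixels), "extrinsics" (4x4, takes a point from world to camera coordinates). Camera axes: x right, y up, looking along -z (the intrinsics and any distortion apply to the point x, -y, -z); pixel columns grow to the right and rows downward; lengths in m; the calibration is good to about 2 mm. A picture is of the moment at which its call begins. There is no depth.
- manip.hand_in(): hands the job in; it is judged then, once.
The state is a dict: "clock": time; "joint_pos": joint angles; "joint_velocities": joint speeds; "tau": joint torques, N m; "position": TCP position; "ee_rot": TCP orientation; "ft_force": force on the tool from outside, world axes, zero at the start; "torque": the same for the moment, N m; "grip_width": opening from 0.0 (shut) to 1.0 (fully open); "grasp_force": force on a finger pad.
Only numpy, scipy, OpenCV 4.12 (cv2) and the standard library are available. Lean on these libraries where they do the work, as an engineer would, in place of code of your own. Each camera call takes 0.05 s, during which the arm holds its last target. There are 200 camera calls.

TASK

Get the brake job ready: push the worn brake pad lying at the fence corner square and flush against both fences, then draw the sprung slide gauge out until its pointer is level with the pad's free end, hold it there for at least two seconds for the reading, and let it go back home. Lay every new pad from the rack flat in the tray, one to a pocket, with the black lining down and the steel plate up (before or after measuring). Leave the worn pad flush in the corner and the other tools where they are.

Things in the scene. Friction and masses are not known exactly. Their poses are not given: they have to be found in the camera images.
- station: Check station fixed on the bench on a thin plywood sheet: two fences 20 mm high, 12 thick, form an inside corner. Origin on the bench (z = 0, where pads slide), z up. End fence: inner face x = 100 mm, y -60 to 57. Long fence: inner face y = 45 mm, x -70 to 100. A part in the corner touches both from the -x, -y side. Behind the long fence: black gauge case, x 100 to 220, y 57 to 101, 44 mm high.
- gauge (a joint): How far the sprung slide gauge is drawn out, m: 0 home to 0.11 stop, along the station's -x (towards the robot). Pull 2 N at home, plus 0.5 N per cm; let go, it springs home within 2 s. The pointer stands 60 mm + this value from the end fence's inner face: 0.05 at the free end of a 110 mm pad, 0.08 for 140 mm.
- gauge_handle (a point): Point on the gauge's grip, a black upright block 16 mm (station x) by 28 mm (station y), 25 to 75 mm above the bench; the point is on its axis, 60 mm up, at station x = 40 mm - joint, y = 79 mm. Home, there is 52 mm free between it and the gauge case.
- gauge_pointer (a point): Tip end of the gauge's pointer, a thin steel strip (3 mm) 26 mm above the bench, from the grip across the long fence over the pad (it cannot be felt or touched); station x = 40 mm - joint, y = 13 mm.
- worn_short: Worn brake pad, 110 mm kind (this or the other length is present): dark steel plate 110 mm long (x), 50 wide (y), 14 thick in all, lying lining down (plate: upper 6 mm; black lining 46 wide, 20 mm shorter); 0.28 kg. Origin: centre of its underside. It starts on the bench 3 to 7 cm out of the corner, up to 0.25 rad askew, x roughly towards the end fence.
- worn_long: Worn brake pad, 140 mm kind (this or the other length is present): dark steel plate 140 mm long (x), 50 wide (y), 14 thick in all, lying lining down (plate: upper 6 mm; black lining 46 wide, 20 mm shorter); 0.28 kg. Origin: centre of its underside. It starts on the bench 3 to 7 cm out of the corner, up to 0.25 rad askew, x roughly towards the end fence.
- rack: Fixed rack: aluminium base 212 (x) x 100 (y) x 4 mm, four slots along its y at x = -75, -25, 25, 75 mm, each between two grey ribs 84 mm long, 8 thick, 19 apart, tops 24 mm above the bench. Origin: centre of the underside, z up. New pads stand in slots on the base, tops 50 mm above the bench, their length along the rack's y.
- tray: Fixed black tray 240 (x) x 124 (y) mm, three pockets centred at x = -78, 0, 78 mm, y = 0, each 72 (x) by 112 mm (y); floor 4 mm, wall tops 18 mm above the bench, walls 6 mm thick. Origin: centre of the underside, z up. A pad can stand on its long edge in a pocket close to one wall (length along tray y) and be tipped over flat.
- pad_a: New brake pad A (2 or 3 of four are present), standing on a long edge in a rack slot. 104 mm long (x), 16 thick (y), 46 wide (z, up as it stands), 0.22 kg. +y face: black lining, 84 mm long, 10 thick. -y face: bright steel plate, 104 long, 6 thick, two dots. Stands unaided. Origin: centre of its underside as it stands. Lying lining down, y points down. Linings face either way.
- pad_b: New brake pad B (2 or 3 of four are present), standing on a long edge in a rack slot. 104 mm long (x), 16 thick (y), 46 wide (z, up as it stands), 0.22 kg. +y face: black lining, 84 mm long, 10 thick. -y face: bright steel plate, 104 long, 6 thick, two dots. Stands unaided. Origin: centre of its underside as it stands. Lying lining down, y points down. Linings face either way.
- pad_c: New brake pad C (2 or 3 of four are present), standing on a long edge in a rack slot. 104 mm long (x), 16 thick (y), 46 wide (z, up as it stands), 0.22 kg. +y face: black lining, 84 mm long, 10 thick. -y face: bright steel plate, 104 long, 6 thick, two dots. Stands unaided. Origin: centre of its underside as it stands. Lying lining down, y points down. Linings face either way.
- pad_d: New brake pad D (2 or 3 of four are present), standing on a long edge in a rack slot. 104 mm long (x), 16 thick (y), 46 wide (z, up as it stands), 0.22 kg. +y face: black lining, 84 mm long, 10 thick. -y face: bright steel plate, 104 long, 6 thick, two dots. Stands unaided. Origin: centre of its underside as it stands. Lying lining down, y points down. Linings face either way.
- wrench: Bystander: spanner 170 mm long lying beside the rack. Leave alone.
- screwdriver: Bystander: screwdriver 190 mm long lying beside the tray. Leave alone.
- tin: Bystander: grease tin 64 mm across, 85 mm tall. Leave alone.
- cup: Bystander: small red parts cup 70 mm across, 50 mm tall. Leave alone.
Mind the look-alikes: they are no part of the job. Leave any orange look-alike of the pad_a alone.

How it is judged:
On the way, in this order (a step that is already met when the one before it is completed fails the run):
1. the worn pad lies square and flush in the fence corner, the gauge home (x of worn_short in the frame of station between 0.042 and 0.048 m and y of worn_short in the frame of station between 0.017 and 0.023 m and z of each of worn_short, worn_long in the frame of station below 0.005 m and angle between the x axis of each of worn_short, worn_long and the x axis of station, either way round below 0.04 rad and x of worn_long in the frame of station between 0.027 and 0.033 m and y of worn_long in the frame of station between 0.017 and 0.023 m and value of joint gauge below 0.01 m), for 0.3 s.
2. the gauge is drawn out with its pointer level with the free end of the flush worn pad, within 5 mm, and held for 1.5 s (x of worn_short in the frame of station between 0.042 and 0.048 m and y of worn_short in the frame of station between 0.017 and 0.023 m and z of each of worn_short, worn_long in the frame of station below 0.005 m and angle between the x axis of each of worn_short, worn_long and the x axis of station, either way round below 0.04 rad and x of worn_long in the frame of station between 0.027 and 0.033 m and y of worn_long in the frame of station between 0.017 and 0.023 m and ((x of gauge_pointer in the frame of worn_short between -0.06 and -0.05 m and x of gauge_pointer in the frame of worn_long between -0.075 and -0.065 m) or (x of gauge_pointer in the frame of worn_short between 0.05 and 0.06 m and x of gauge_pointer in the frame of worn_long between 0.065 and 0.075 m))), for 1.5 s.
At the end, for the whole second after the job is handed in: The worn pad lies flat in the corner, within 3 mm of both fences and 0.04 rad of square; the gauge is home (within 6 mm); every new pad present lies flat (within 0.12 rad) and at rest on the floor of a tray pocket, lining down (x of worn_short in the frame of station between 0.042 and 0.048 m and y of worn_short in the frame of station between 0.017 and 0.023 m and z of each of worn_short, worn_long in the frame of station below 0.005 m and angle between the x axis of each of worn_short, worn_long and the x axis of station, either way round below 0.04 rad and x of worn_long in the frame of station between 0.027 and 0.033 m and y of worn_long in the frame of station between 0.017 and 0.023 m and value of joint gauge below 0.006 m and x of pad_a in the frame of tray between -0.118 and 0.118 m and y of pad_a in the frame of tray between -0.015 and 0.015 m and z of each of pad_a, pad_b, pad_c, pad_d in the frame of tray below 0.017 m and angle between each of pad_a, pad_b, pad_c, pad_d's own y axis and vertical above 3.02 rad and linear speed of each of pad_a, pad_b, pad_c, pad_d below 0.02 m/s and x of pad_b in the frame of tray between -0.118 and 0.118 m and y of pad_b in the frame of tray between -0.015 and 0.015 m and x of pad_c in the frame of tray between -0.118 and 0.118 m and y of pad_c in the frame of tray between -0.015 and 0.015 m and x of pad_d in the frame of tray between -0.118 and 0.118 m and y of pad_d in the frame of tray between -0.015 and 0.015 m); the robot touches nothing.
It fails at once if a bystander tool is shoved more than 4 cm (distance of any of wrench, screwdriver, tin, cup from where it was at the start of the episode above 0.04 m).
Of pad_a, pad_b, pad_c, pad_d only 2 to 3 are there at a start; the rules pass over those that are not, and their reading is None.
Of worn_short, worn_long only 1 to 1 are there at a start; the rules pass over those that are not, and their reading is None.
At some moment in a run one of worn_short, worn_long may be knocked a few centimetres aside while the robot is not near it.
It also fails if it takes over 208 s, if anything falls off the work surface, if the arm or the gripper's body presses on something with over 40 N, if the wrist force passes 120 N, or if a joint passes its speed limit or range.

## Working session

There is one attempt and no reset: what is moved stays moved. The work goes in short steps, Python scripts to look and compute and a tool call to move; the robot and the scene stay as the last step left them, time stands still between calls to the robot, and variables do not carry over. Pictures are saved under pics/ and viewed, at most 14 in all, crops included, and the job is handed in when it is done.

Besides the shell and the picture viewer there is one more tool, called after "Emit:" as name(argument=value, ...) on one line, values as JSON. arm_command: Moves the arm, as the interface text tells. Scaled input: -1 to 1 covers 0.4 m each way for a shift and 180 degrees each way for a turn. Its arguments: {"type":"object","properties":{"series":{"type":"string"},"newtons":{"type":"number"}},"required":["series"]}

```bash
mkdir -p pics; cat > h.py <<'E'
import numpy as np, cv2
from workcell import manip, viewer
def shot(name,fn=None):
    c=viewer.camera(name)
    if fn: cv2.imwrite('pics/'+fn,c['pixels'][:,:,::-1])
    return c
def ray(c,u,v):
    K=np.array(c['intrinsics']);E=np.array(c['extrinsics'])
    d=np.array([(u-K[0,2])/K[0,0],-(v-K[1,2])/K[1,1],-1.])
    R=E[:3,:3];return -R.T@E[:3,3], R.T@d
def plane(c,u,v,z):
    o,d=ray(c,u,v);return o+d*(z-o[2])/d[2]
def proj(c,p):
    K=np.array(c['intrinsics']);E=np.array(c['extrinsics'])
    q=E[:3,:3]@np.array(p)+E[:3,3]
    return np.array([K[0,2]+K[0,0]*q[0]/-q[2],K[1,2]+K[1,1]*q[1]/q[2]])
def obs():
    o=manip.get_obs();print({k:np.round(o[k],3).tolist() for k in o});return o
E
python3 - <<'E'
from h import *
obs()
for n in('top','side'):
    c=shot(n,n+'0.png');print({k:c[k] for k in c if k!='pixels'})
    np.savez(n+'0.npz',**c)
    cv2.imwrite(f'pics/{n}0b.png',cv2.resize(c['pixels'][:,:,::-1],(800,600),interpolation=cv2.INTER_CUBIC))
E
```

```text
{'clock': 0.0, 'joint_pos': [1.196, 0.333, -0.065, 1.461, 0.022, 1.35, -0.089], 'joint_velocities': [-0.0, 0.001, -0.0, -0.001, -0.001, 0.0, -0.001], 'tau': [-0.001, -62.544, 0.049, -39.16, 0.016, 0.01, -0.0], 'position': [0.215, -0.586, 0.25], 'ee_rot': [0.985, 0.175, -0.0, -0.001], 'ft_force': [-0.419, 0.08, 0.084], 'torque': [0.019, 0.002, 0.043], 'grasp_force': 0.0, 'grip_width': 1.001}
{'intrinsics': array([[359.32067263,   0.        , 260.10062694],
       [  0.        , 359.32067263, 194.31293451],
       [  0.        ,   0.        ,   1.        ]]), 'extrinsics': array([[ 0.0057104 , -0.99998104, -0.00230264, -0.00761923],
       [ 0.99938562,  0.00562734,  0.03459347, -0.4967494 ],
       [-0.03457986, -0.00249877,  0.99939881, -0.91877225],
       [ 0.        ,  0.        ,  0.        ,  1.        ]])}
{'intrinsics': array([[449.51717056,   0.        , 253.13217499],
       [  0.        , 449.51717056, 195.77218311],
       [  0.        ,   0.        ,   1.        ]]), 'extrinsics': array([[-0.89283544, -0.44985107,  0.0218837 ,  0.4312873 ],
       [ 0.30610655, -0.57046473,  0.76214747, -0.19378486],
       [-0.33036898,  0.68717101,  0.64703349, -1.20946214],
       [ 0.        ,  0.        ,  0.        ,  1.        ]])}
```

View pics/top0b.png

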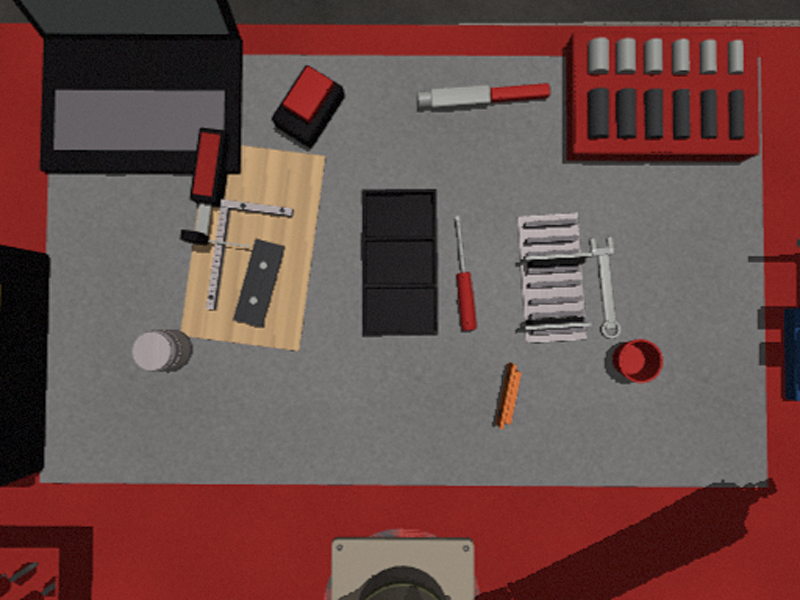

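View pics/side0b.png

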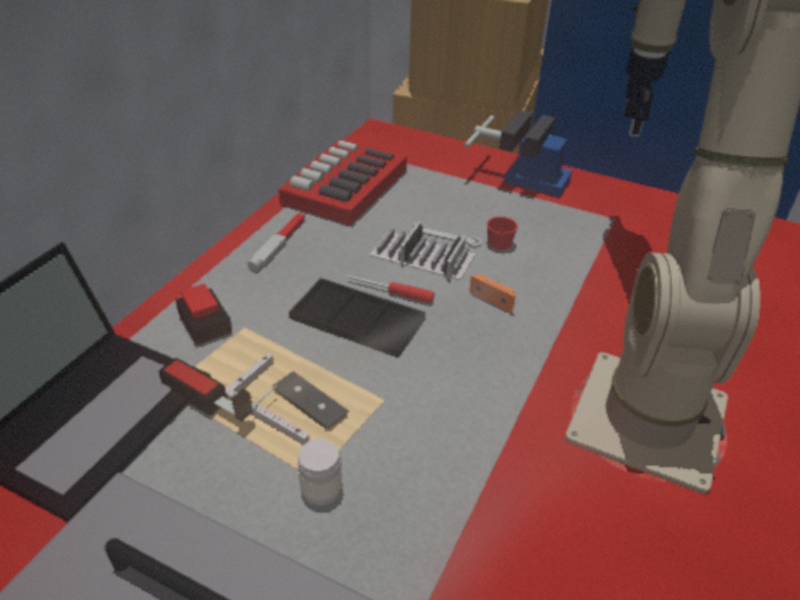

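The top view shows the station at upper left, with the long fence running (222,205)-(212,308) and the end fence across the top at (220-292,208). The worn pad is around (260,283). The tray is around (400,262), and the rack around (552,277) holds two pads, at rows 262 and 325. The orange look-alike is at (510,395). I'll zoom in for edges and lining directions.

```bash
python3 - <<'E'
import numpy as np,cv2
c=np.load('top0.npz');im=c['pixels'][:,:,::-1]
a=im[115:225,112:202];b=im[130:225,325:400]
def up(a,k,u0,v0):
    r=cv2.resize(a,None,fx=k,fy=k,interpolation=cv2.INTER_CUBIC)
    for i in range(0,a.shape[1],10):cv2.putText(r,str(u0+i),(i*k,8),0,.3,(0,255,255),1);cv2.line(r,(i*k,10),(i*k,14),(0,255,255),1)
    for i in range(0,a.shape[0],10):cv2.putText(r,str(v0+i),(0,i*k+3),0,.3,(0,255,0),1)
    return r
A=up(a,5,112,115);B=up(b,4,325,130)
o=np.zeros((max(len(A),len(B)),A.shape[1]+B.shape[1],3),np.uint8);o[:len(A),:A.shape[1]]=A;o[:len(B),A.shape[1]:]=B
cv2.imwrite('pics/crop1.png',o);print(o.shape)
E
```

```text
(550, 750, 3)
```

View pics/crop1.png

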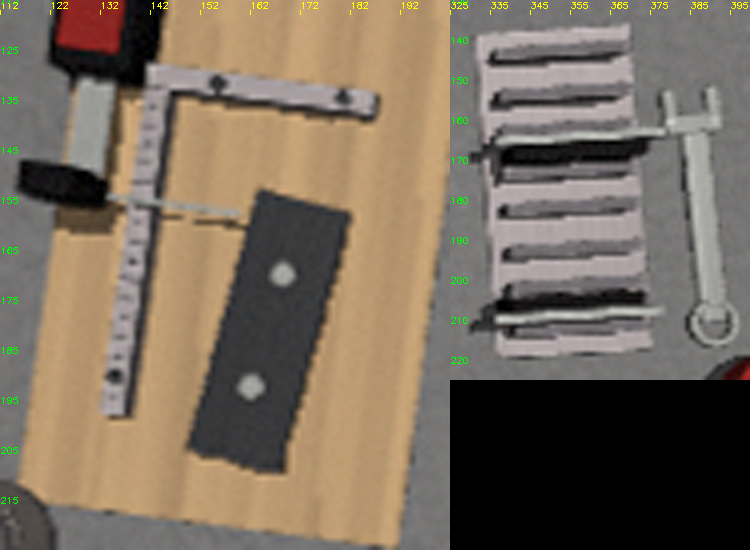

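The crop shows the far rack pad (v≈166) with its lining toward the robot and the near one (v≈207) with its lining away from the robot, so they face each other. The worn pad is askew at crop corners (258,189), (351,213), (284,473) and (188,452), which looks like the long kind.

```bash
cat >> h.py <<'E'
def fit(model,pts):
    m=np.array(model,float);p=np.array(pts)[:,:2];mc,pc=m.mean(0),p.mean(0)
    H=(m-mc).T@(p-pc);a=np.arctan2(H[0,1]-H[1,0],H[0,0]+H[1,1])
    R=np.array([[np.cos(a),-np.sin(a)],[np.sin(a),np.cos(a)]]);t=pc-R@mc
    return a,R,t,np.linalg.norm(m@R.T+t-p,axis=1)
E
python3 - <<'E'
from h import *
c=dict(np.load('top0.npz'));s=dict(np.load('side0.npz'))
A=lambda x,y,z:plane(c,112+x/5-.4,115+y/5-.4,z)
B=lambda x,y,z:plane(c,325+(x-450)/4-.4,130+y/4-.4,z)
def show(n,m,p):
    a,R,t,e=fit(m,p);print(n,'ang',round(np.degrees(a),2),'t',t.round(4),'res',e.round(4));return a,R,t
st=show('station',[(.112,.057),(-.07,.057),(-.07,.045),(.112,-.06),(.1,-.06),(.1,.045)],
 [A(*q,.02) for q in[(147,65),(101,414),(131,417),(378,95),(374,118),(170,93)]])
w=[A(*q,.014) for q in[(258,189),(351,213),(286,472),(188,451)]]
print('worn sides',[round(np.linalg.norm(w[i]-w[i-1]),4) for i in range(4)])
wa,wR,wt=show('worn',[(.07,.025),(.07,-.025),(-.07,-.025),(-.07,.025)],w)
print('worn in station',st[1].T@(wt-st[2]),np.degrees(wa-st[0]))
rk=show('rack',[(.106,.05),(.106,-.05),(-.106,-.05),(-.106,.05)],[B(*q,.004) for q in[(478,37),(629,24),(651,347),(498,357)]])
for X in(-.075,-.025,.025,.075):
    q=rk[1]@[X,0]+rk[2];print('slot',X,q.round(4),'px top',proj(c,[*q,.05]).round(1))
print('station axis handle', st[1]@[.04,.079]+st[2])
im=c['pixels'];g=im.max(2)
m=((g<60)).astype(np.uint8);m[:, :225]=0;m[:,285:]=0;m[:115]=0;m[222:]=0
k=cv2.findContours(m,0,1)[0];k=max(k,key=cv2.contourArea);r=cv2.minAreaRect(k);bx=cv2.boxPoints(r);print(r,bx)
P=[plane(c,u,v,.018) for u,v in bx];print(np.round(P,4),[round(np.linalg.norm(P[i]-P[i-1]),4) for i in range(4)])
# side check
for n,p in(('handle',[*(st[1]@[.04,.079]+st[2]),.075]),('corner',[*(st[1]@[.1,.045]+st[2]),.02]),('worn',[*wt,.014])):print(n,proj(s,p)*1.5625)
E
```

```text
station ang -6.76 t [0.548  0.2565] res [0.002  0.0017 0.0028 0.0012 0.001  0.0011]
worn sides [np.float64(0.1394), np.float64(0.0496), np.float64(0.1372), np.float64(0.0515)]
worn ang -13.61 t [0.53   0.2379] res [0.0007 0.0011 0.0018 0.0009]
worn in station [-0.01567675 -0.02063329] -6.845024307576324
rack ang 3.75 t [ 0.5426 -0.246 ] res [0.0027 0.0003 0.0017 0.001 ]
slot -0.075 [ 0.4678 -0.2509] px top [360.  206.1]
slot -0.025 [ 0.5177 -0.2476] px top [358.6 185.8]
slot 0.025 [ 0.5676 -0.2443] px top [357.2 165.7]
slot 0.075 [ 0.6175 -0.2411] px top [355.8 145.6]
station axis handle [0.59704608 0.33027691]
((255.0, 167.5), (93.0, 48.0), 90.0) [[231. 121.]
 [279. 121.]
 [279. 214.]
 [231. 214.]]
[[ 0.6848  0.0711  0.018 ]
 [ 0.6854 -0.0524  0.018 ]
 [ 0.4465 -0.0533  0.018 ]
 [ 0.4458  0.0691  0.018 ]] [np.float64(0.239), np.float64(0.1235), np.float64(0.2389), np.float64(0.1224)]
handle [241.09584819 394.23207573]
corner [232.74032332 389.19585339]
worn [309.37726858 396.63015061]
```

Emit:
arm_command(series="0.3 0 0 0 -0.0584; 0.3 0 0 0 -0.0584; 0.3 0 0 0 -0.0584; 0.3 0 0 0 -0.0584; 0.3 0 0 0 -0.0584; 0.3 0 0 0 -0.0584; 0.3 0 0 0 -0.0584; 0.3 0 0 0 0; 0.3 0 0 0 0; 0.3 0 0 0 0", newtons=40)

```text
clock: 1.35
position: [0.2154, -0.5867, 0.2502]
ee_rot: [0.685, 0.729, 0.0, -0.0]
ft_force: [0.4, -0.3, 0.2]
grip_width: 0.702
grasp_force: 0.0
```

```bash
cat >> h.py <<'E'
from scipy.spatial.transform import Rotation as Ro
def go(x,y,z,th=None):
    o=manip.get_obs();R=Ro.from_quat(o['ee_rot']).as_matrix();p=np.array(o['position'])
    a=np.degrees(np.arctan2(R[1,0],R[0,0]));d=R.T@(np.array([x,y,z])-p)/.4
    print('t',round(o['clock'],2),'pos',p.round(4),'th',round(a,2),'grip',round(o['grip_width'],3),o['grasp_force'],'F',np.round(o['ft_force'],1),'-> shift',d.round(4),'rows>=',round(np.linalg.norm(d)/.156,1),'spin',None if th is None else round((a-th)/180,4))
E
python3 - <<'E'
from h import *
c=dict(np.load('top0.npz'))
im=c['pixels'].astype(int);print(im[158:174,345].sum(1)//3, im[200:216,355].sum(1)//3)
for v in range(160,168):print(v,im[v,328:388].sum(1)//3)
for v in range(206,212):print(v,im[v,328:388].sum(1)//3)
go(.468,-.2505,.15,93.75)
E
```

```text
[170 173 167 127 101 109 187 171  11  24  28  28   0  51 118 111] [117 115 122  63  22  16  22  84 189 165  48 115 107 107 175 171]
160 [117 116 115 112 118 149 176 173 176 175 164 168 172 168 171 172 170 167
 172 174 169 168 153 132 138 125  99 109 127 128 124 120 117 125 132 125
 110 110 111 114 104 106 141 155 118 119 117 115 118  91 100 187 210 180
 162 162 164 163 161 160]
161 [115 117 116 110 112 144 178 174 171 148 108 122 128 130 131 127 118 127
 136 126 109 114 117 113 107 108 108 110 109 107 107 109 104 103 106 101
 104 104 108 112 114 118 141 150 127 133 127 128 121  96 107 156 175 168
 163 165 165 166 163 160]
162 [119 124 123 117 110 139 180 163 112  73 107 110 111 110 109 106 104 101
 106 107 104 111 110 116 114 119 117 117 123 126 122 126 117 106 112 110
 100 105 121 131 141 156 165 161 164 176 171 167 170 180 156 124 163 162
 165 162 162 160 156 136]
163 [118 125 122 122  98 124 179 155 103  63 105 126 129 127 125 119 105 109
 116 108 104 120 135 136 146 159 156 170 187 185 182 180 187 182 173 173
 172 175 173 167 160 160 157 160 156 160 155 155 160 175 147  98 128 11
[... 1953 characters left out ...]
  51 107 134 105 112 113 116 117 120 119
 123  98  42 123 162 109]
210 [123 120  95  45  51  45  47  45 116 169 161 159 161 162 170 145 108 118
 116  91  84  74  61  51  52  53  48  48  55  54  53  54  56  54  60  60
  77 108 121 119 121 114 111 109 111 123 128 107 115 114 111 112 119 116
 119 102  42 125 158  89]
211 [121 101  45  50  53  51  55  50  56  62  55  52  33  35  52  55  59  59
  62  61  64  91 124 121 114 115 114 115 114 115 114 114 115 111 113 113
 112 112 110 115 111 105 106 109 108 115 108 100 116 117 113 116 118 115
 119 100  41 118 166 126]
t 1.35 pos [ 0.2154 -0.5867  0.2502] th 93.61 grip 0.702 0.0 F [ 0.4 -0.3  0.2] -> shift [0.7991 0.6831 0.2506] rows>= 6.9 spin -0.0008
```

Emit:
arm_command(series="0.4 0.1016 0.0852 0.0313 -0.0008; 0.4 0.1016 0.0852 0.0313 0; 0.4 0.1016 0.0852 0.0313 0; 0.4 0.1016 0.0852 0.0313 0; 0.4 0.1016 0.0852 0.0313 0; 0.4 0.1016 0.0852 0.0313 0; 0.4 0.1016 0.0852 0.0313 0; 0.4 0.1016 0.0852 0.0313 0; 0.4 0 0 0 0; 0.4 0 0 0 0")

```text
clock: 2.6
position: [0.4653, -0.2444, 0.1502]
ee_rot: [0.683, 0.73, -0.0, 0.0]
ft_force: [-1.0, -1.0, 0.4]
grip_width: 0.597
grasp_force: 0.0
```

```bash
python3 - <<'E'
from h import *
go(.467,-.245,.047,93.75)
E
```

```text
t 2.6 pos [ 0.4653 -0.2444  0.1502] th 93.83 grip 0.597 0.0 F [-1.  -1.   0.4] -> shift [-0.0016  0.0043  0.258 ] rows>= 1.7 spin 0.0004
```

Emit:
arm_command(series="0.4 0 0.004 0.0645 0; 0.4 0 0 0.0645 0; 0.4 0 0 0.0645 0; 0.4 0 0 0.0645 0; 0.4 0 0 0 0; 1 0 0 0 0; 1 0 0 0 0; 1 0 0 0 0; 1 0 0 0 0; 1 0 0 0 0")

```text
clock: 3.85
position: [0.4678, -0.2446, 0.0483]
ee_rot: [0.683, 0.731, -0.0, 0.001]
ft_force: [-1.3, -0.7, 7.0]
grip_width: 0.177
grasp_force: 42.3
```

```bash
python3 - <<'E'
from h import *
go(.49,-.0,.047,90.4)
c=shot('side','s1.png');u,v=proj(c,[.467,-.245,.05]).astype(int);print(u,v)
cv2.imwrite('pics/s1c.png',cv2.resize(c['pixels'][v-60:v+50,u-70:u+70,::-1],None,fx=5,fy=5,interpolation=2))
E
```

```text
t 3.85 pos [ 0.4678 -0.2446  0.0483] th 93.86 grip 0.177 42.27145850658417 F [-1.3 -0.7  7. ] -> shift [0.6065 0.0965 0.0024] rows>= 3.9 spin 0.0192
290 157
```

View pics/s1c.png

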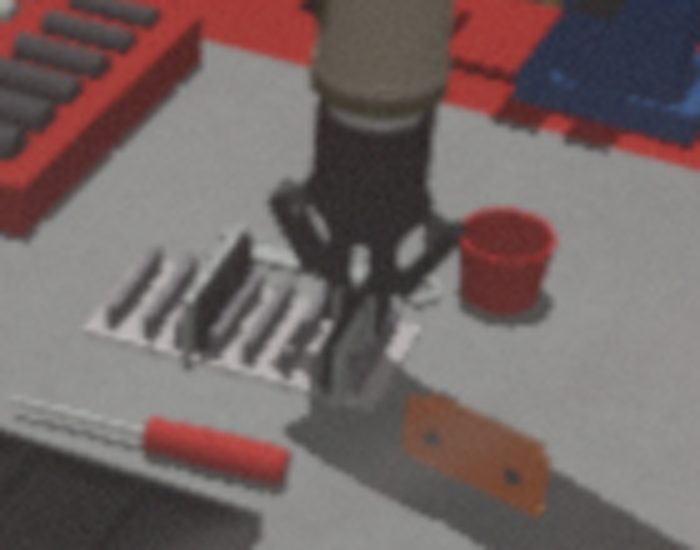

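Pad gripped at 15 mm opening. The picture shows the pad held upright in the near slot, with the far pad clear of the fingers.

Emit:
arm_command(series="1 0 0 -0.1 0; 1 0 0 -0.1 0; 1 0 0 0 0.0192; 1 0.1263 -0.001 0 0; 1 0.1263 -0.001 0 0; 1 0.1263 -0.001 0 0; 1 0.1263 -0.001 0 0; 1 0.1263 -0.001 0 0; 1 0 0 0 0; 1 0 0 0 0")

```text
clock: 5.15
position: [0.4631, 0.0082, 0.127]
ee_rot: [0.704, 0.71, -0.0, 0.0]
ft_force: [1.0, -0.7, -2.5]
grip_width: 0.171
grasp_force: 42.0
```

```bash
python3 - <<'E'
from h import *
go(.464,.008,.0488,90.4)
c=shot('top','t2.png')
cv2.imwrite('pics/t2c.png',cv2.resize(c['pixels'][110:235,215:395,::-1],None,fx=4.4,fy=4.4,interpolation=2))
E
```

```text
t 5.15 pos [0.4631 0.0082 0.127 ] th 90.44 grip 0.171 42.00502574443817 F [ 1.  -0.7 -2.5] -> shift [-0.0004  0.0022  0.1955] rows>= 1.3 spin 0.0002
```

View pics/t2c.png

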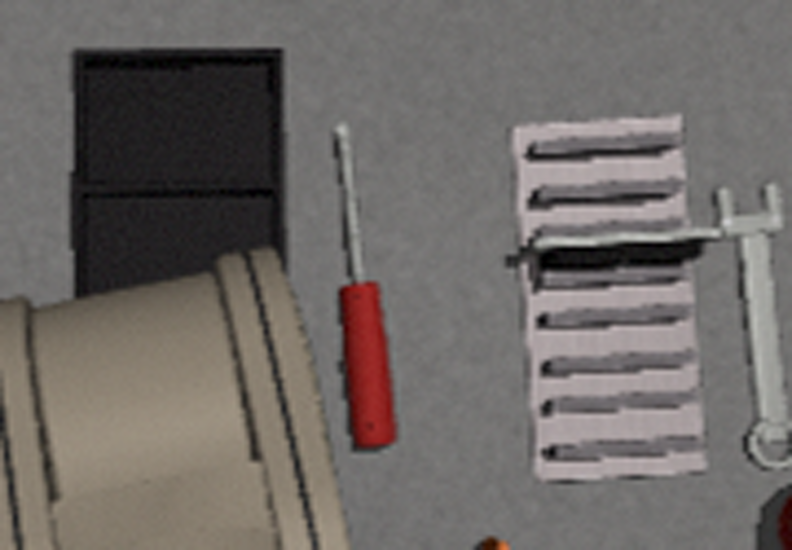

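The arm hides the held pad, but the rest of the scene is unchanged and the screwdriver is untouched.

Emit:
arm_command(series="1 0 0.002 0.05 0; 1 0 0 0.05 0; 1 0 0 0.05 0; 1 0 0 0.025 0; 1 0 0 0.012 0; 1 0 0 0.006 0; 1 0 0 0.002 0; 1 0 0 0 0; 1 0 0 0 0; 1 0 0 0 0")

```text
clock: 6.45
position: [0.4641, 0.0087, 0.0491]
ee_rot: [0.704, 0.71, 0.0, 0.0]
ft_force: [0.2, -0.0, -1.9]
grip_width: 0.175
grasp_force: 41.9
```

Emit:
arm_command(series="1 0 0 0.002 0; 1 0 0 0 0; 1 0 0 0 0; 0.7 0 0 0 0; 0.7 0 0 0 0; 0.5 0 0 0 0; 0 0 0 0 0; 0 0 0 0 0; 0 0 0 0 0; 0 0 0 0.012 0")

```text
clock: 7.7
position: [0.4643, 0.0087, 0.0434]
ee_rot: [0.704, 0.71, 0.0, 0.0]
ft_force: [-0.8, -0.2, -0.3]
grip_width: 1.001
grasp_force: 0.0
```

```bash
python3 - <<'E'
from h import *
go(.464,.008,.044,90.4)
c=shot('side','s3.png');u,v=proj(c,[.467,.0,.05]).astype(int);print(u,v)
cv2.imwrite('pics/s3c.png',cv2.resize(c['pixels'][v-60:v+50,u-70:u+70,::-1],None,fx=5,fy=5,interpolation=2))
E
```

```text
t 7.7 pos [0.4643 0.0087 0.0434] th 90.42 grip 1.001 0.0 F [-0.8 -0.2 -0.3] -> shift [-0.0017 -0.0007 -0.0015] rows>= 0.0 spin 0.0001
258 200
```

View pics/s3c.png

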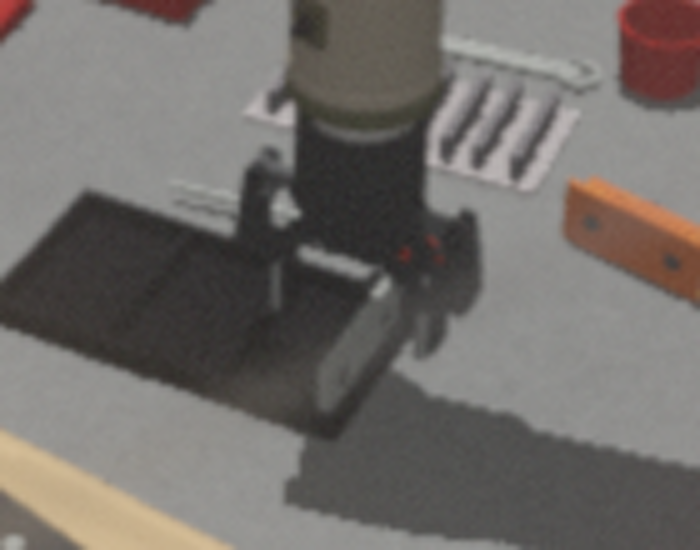

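The pad stands in the near pocket with its steel plate towards the robot. I'll push the plate +x to tip it onto its lining.

Emit:
arm_command(series="0 0 0.03 0 0; 0 0 0.03 0 0; 0 0 0.016 0 0; 0 0 0.016 0 0; 0 0 0.016 0 0; 0 0 0.016 0 0; 0 0 0.016 0 0; 0 0 0.016 0 0; 0 0 0 0 0; 0 0 0 0 0")

```text
clock: 9.0
position: [0.5262, 0.0092, 0.0433]
ee_rot: [0.704, 0.71, -0.0, -0.0]
ft_force: [-0.0, -0.6, 0.8]
grip_width: 0.999
grasp_force: 0.0
```

Emit:
arm_command(series="0.4 0 0 -0.12 0; 0.4 0 0 -0.12 0; 0.4 -0.1 0 0 0; 0.4 -0.12 0 0 0; 0.4 -0.12 0 0 0; 0.4 -0.12 0 0 0; 0.4 -0.12 0 0 0; 0.4 0 0 0 0; 0.4 0 0 0 0; 0.4 0 0 0 0")

```text
clock: 10.25
position: [0.5283, -0.2213, 0.1394]
ee_rot: [0.704, 0.71, 0.0, -0.0]
ft_force: [-0.3, -0.2, -0.1]
grip_width: 0.607
grasp_force: 0.0
```

```bash
python3 - <<'E'
from h import *
go(.5676,-.2443,.12,93.8)
c=shot('top','t4.png')
cv2.imwrite('pics/t4c.png',cv2.resize(c['pixels'][110:235,215:395,::-1],None,fx=4.4,fy=4.4,interpolation=2))
E
```

```text
t 10.25 pos [ 0.5283 -0.2213  0.1394] th 90.55 grip 0.607 0.0 F [-0.3 -0.2 -0.1] -> shift [-0.0585  0.0977  0.0486] rows>= 0.8 spin -0.0181
```

View pics/t4c.png

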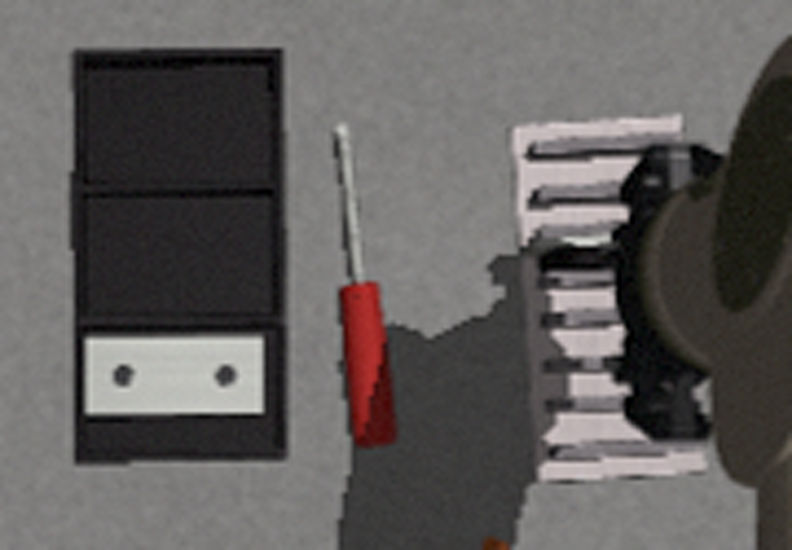

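The first pad lies flat in the near pocket, plate up, with its dots at (123,375) and (226,375). I'll fetch the second one now.

Emit:
arm_command(series="0.4 -0.0293 0.0489 0 0; 0.4 -0.0293 0.0489 0 0; 0.4 0 0 0.05 -0.0181; 0.4 0 0 0 0; 0.4 0 0 0.06 0; 0.4 0 0 0.06 0; 0.4 0 0 0.057 0; 0.4 0 0 0 0; 1 0 0 0 0; 1 0 0 0 0")

```text
clock: 11.55
position: [0.5682, -0.2462, 0.0501]
ee_rot: [0.684, 0.729, 0.0, 0.001]
ft_force: [1.5, 0.1, -0.9]
grip_width: 0.182
grasp_force: 13.8
```

Emit:
arm_command(series="1 0 0 0 0; 1 0 0 0 0; 1 0 0 0 0; 1 0 0 0 0; 1 0 0 -0.03 0; 1 0 0 -0.07 0; 1 0 0 -0.1 0; 1 0 0 0 0.0188; 1 0 0 0 0; 1 0 0 0 0")

```text
clock: 12.8
position: [0.5669, -0.2459, 0.1282]
ee_rot: [0.705, 0.709, -0.0, -0.001]
ft_force: [0.6, 1.0, -2.4]
grip_width: 0.178
grasp_force: 40.4
```

```bash
python3 - <<'E'
from h import *
go(.590,.0065,.0488,90.4)
E
```

```text
t 12.8 pos [ 0.5669 -0.2459  0.1282] th 90.37 grip 0.178 40.4188996553421 F [ 0.6  1.  -2.4] -> shift [0.6306 0.062  0.1985] rows>= 4.3 spin -0.0002
```

Emit:
arm_command(series="1 0.1256 0.0124 0 0; 1 0.1256 0.0124 0 0; 1 0.1256 0.0124 0 0; 1 0.1256 0.0124 0 0; 1 0.1256 0.0124 0 0; 1 0 0 0.06 0; 1 0 0 0.06 0; 1 0 0 0.05 0; 1 0 0 0.015 0; 1 0 0 0.008 0")

```text
clock: 14.05
position: [0.5911, 0.0053, 0.0514]
ee_rot: [0.705, 0.709, 0.0, 0.0]
ft_force: [-0.9, -0.2, -2.1]
grip_width: 0.176
grasp_force: 40.2
```

Emit:
arm_command(series="1 0 0 0.002 0; 1 0 0 0 0; 1 0 0 0 0; 1 0 0 0 0; 1 0 0 0 0; 1 0 0 0 0; 1 0 0 0 0; 1 0 0 0 0; 1 0 0 0 0; 1 0 0 0 0")

```text
clock: 15.3
position: [0.5909, 0.0054, 0.0505]
ee_rot: [0.705, 0.709, -0.0, 0.0]
ft_force: [0.2, -1.2, -2.6]
grip_width: 0.173
grasp_force: 40.2
```

Emit:
arm_command(series="1 0 0 0.0015 0; 1 0 0 0.0015 0; 1 0 0 0 0; 0.7 0 0 0 0; 0.7 0 0 0 0; 0.5 0 0 0 0; 0 0 0 0 0; 0 0 0 0 0; 0 0 0 0 0; 0 0 0 0.015 0")

```text
clock: 16.55
position: [0.5912, 0.0054, 0.0435]
ee_rot: [0.705, 0.709, 0.0, 0.0]
ft_force: [-0.0, -0.4, -0.3]
grip_width: 1.002
grasp_force: 0.0
```

```bash
python3 - <<'E'
from h import *
go(.53,.0065,.044,90.4)
c=shot('side','s5.png');u,v=proj(c,[.58,.0,.05]).astype(int)
cv2.imwrite('pics/s5c.png',cv2.resize(c['pixels'][v-60:v+50,u-70:u+70,::-1],None,fx=5,fy=5,interpolation=2))
E
```

```text
t 16.55 pos [0.5912 0.0054 0.0435] th 90.3 grip 1.002 0.0 F [-0.  -0.4 -0.3] -> shift [ 0.0036 -0.153  -0.0014] rows>= 1.0 spin -0.0005
```

View pics/s5c.png

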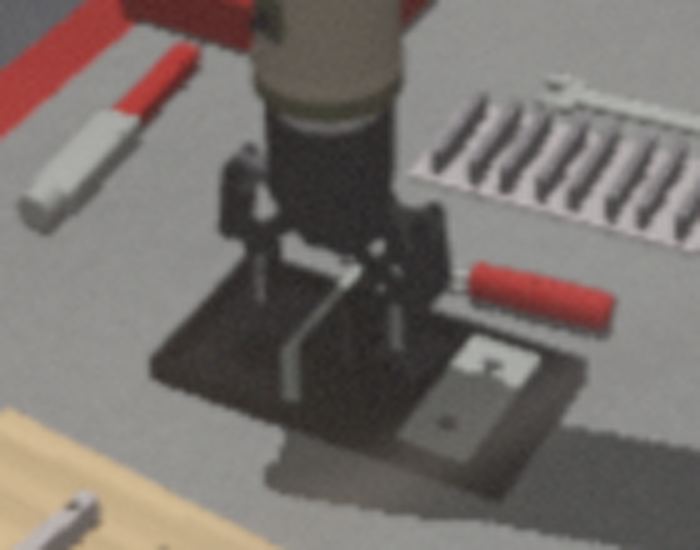

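The second pad stands in the middle pocket with its plate away from the robot. I'll tip it towards −x.

Emit:
arm_command(series="0 0 -0.03 0 0; 0 0 -0.03 0 0; 0 0 -0.016 0 0; 0 0 -0.016 0 0; 0 0 -0.016 0 0; 0 0 -0.016 0 0; 0 0 -0.016 0 0; 0 0 -0.016 0 0; 0 0 0 0 0; 0 0 0 0 0")

```text
clock: 17.85
position: [0.5287, 0.005, 0.0434]
ee_rot: [0.705, 0.709, 0.0, 0.0]
ft_force: [0.1, 0.8, -0.5]
grip_width: 1.001
grasp_force: 0.0
```

Emit:
arm_command(series="0 0 0 -0.12 0; 0 0 0 -0.12 0; 0 0.12 0 0 0; 0 0.12 0 0 0; 0 0.12 0 0 0; 0 0.12 0 0 0; 0 0.1 0 0 0; 0 0 0 0 -0.05; 0 0 0 0 -0.05; 0 0 0 0 -0.05")

```text
clock: 19.1
position: [0.5274, 0.2373, 0.1393]
ee_rot: [0.518, 0.855, 0.0, -0.0]
ft_force: [0.1, -0.0, 0.1]
grip_width: 0.996
grasp_force: 0.0
```

Emit:
arm_command(series="0 0 0 0 -0.05; 0 0 0 0 -0.05; 0 0 0 0 -0.05; 0 0 0 0 -0.05; 0 0 0 0 -0.05; 0 0 0 0 -0.0225; 0 0 0 0 0; 0 0 0 0 0; 0 0 0 0 0; 0 0 0 0 0")

```text
clock: 20.35
position: [0.5273, 0.2371, 0.1394]
ee_rot: [0.119, 0.993, -0.0, 0.0]
ft_force: [-0.7, -1.3, -0.9]
grip_width: 1.001
grasp_force: 0.0
```

```bash
python3 - <<'E'
from h import *
go(.530,.238,.08,166.4)
c=shot('top','t6.png')
cv2.imwrite('pics/t6c.png',cv2.resize(c['pixels'][85:235,105:300,::-1],None,fx=4,fy=4,interpolation=2))
E
```

```text
t 20.35 pos [0.5273 0.2371 0.1394] th 166.33 grip 1.001 0.0 F [-0.7 -1.3 -0.9] -> shift [-0.0061  0.0039  0.1484] rows>= 1.0 spin -0.0004
```

View pics/t6c.png

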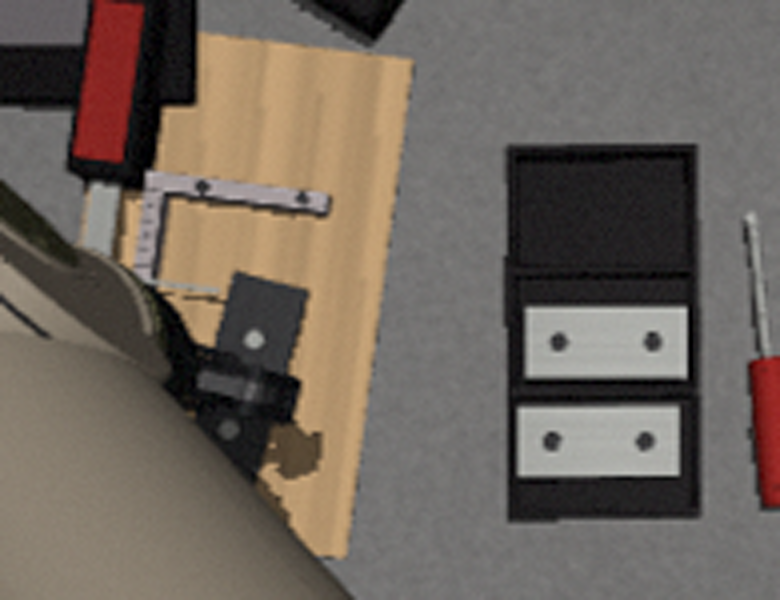

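Both new pads lie flat in their pockets, plates up. The worn pad is unmoved, with its dot still near (254,339) in the crop. I'll grip it across its width now.

Emit:
arm_command(series="0 -0.006 0.004 0.06 0; 0 0 0 0.06 0; 0 0 0 0.06 0; 0 0 0 0.06 0; 0 0 0 0.035 0; 0 0 0 0.018 0; 0 0 0 0 0; 1 0 0 0 0; 1 0 0 0 0; 1 0 0 0 0", newtons=20)

```text
clock: 21.65
position: [0.5305, 0.2384, 0.023]
ee_rot: [0.119, 0.993, 0.0, 0.001]
ft_force: [-0.4, 0.5, 5.5]
grip_width: 0.577
grasp_force: 20.7
```

```bash
python3 - <<'E'
from h import *
go(.530,.238,.022,173.2)
E
```

```text
t 21.65 pos [0.5305 0.2384 0.023 ] th 166.35 grip 0.577 20.689680576324463 F [-0.4  0.5  5.5] -> shift [ 0.0009 -0.0012  0.0024] rows>= 0.0 spin -0.0381
```

Emit:
arm_command(series="1 0 0 0 -0.0191; 1 0 0 0 -0.019; 1 -0.022 0.0107 0 0; 1 -0.022 0.0107 0 0; 1 -0.022 0.0107 0 0; 1 -0.022 0.0107 0 0; 1 0 0 0 0; 0.38 0 0 0 0; 0.38 0 0 0 0; 0.38 0 0 0 0")

```text
clock: 22.9
position: [0.5669, 0.2506, 0.022]
ee_rot: [0.059, 0.998, -0.0, -0.0]
ft_force: [0.8, 0.2, 0.5]
grip_width: 0.621
grasp_force: 0.0
```

Emit:
arm_command(series="0.38 0 0 -0.1 0; 0.38 0 0 -0.1 0; 1 0 -0.1 0 0; 1 0 -0.1 0 0; 1 0 0 0 0; 1 0 0 0 0; 1 0 0 0 0; 1 0 0 0 0; 1 0 0 0 0; 1 0 0 0 0")

```text
clock: 24.15
position: [0.5575, 0.1717, 0.1021]
ee_rot: [0.059, 0.998, 0.0, -0.0]
ft_force: [-0.7, -0.4, 1.0]
grip_width: -0.003
grasp_force: 0.0
```

```bash
cat >> h.py <<'E'
ST=(np.radians(-6.76),np.array([.548,.2565]))
def sw(x,y):
    a,t=ST;return t+np.array([x*np.cos(a)-y*np.sin(a),x*np.sin(a)+y*np.cos(a)])
def ws(p):
    a,t=ST;d=np.array(p)[:2]-t;return np.array([d[0]*np.cos(a)+d[1]*np.sin(a),-d[0]*np.sin(a)+d[1]*np.cos(a)])
def worn(c):
    "dots of the worn pad -> centre, angle in station"
    im=c['pixels'].astype(int);out=[]
    hsv=cv2.cvtColor(c['pixels'],cv2.COLOR_RGB2HSV)
    x0,y0=115,118
    sub=hsv[y0:235,x0:205];dark=((sub[:,:,2]<85)).astype(np.uint8)
    n,l,s,ce=cv2.connectedComponentsWithStats(dark)
    for i in range(1,n):
        if s[i,4]>150:
            m=(l==i).astype(np.uint8);k=max(cv2.findContours(m,0,1)[0],key=cv2.contourArea);r=cv2.minAreaRect(k)
            b=cv2.boxPoints(r)+[x0,y0];print('dark',s[i,4],np.round(r,1) if 0 else r,[ws(plane(c,u,v,.014)).round(4).tolist() for u,v in b],ws(plane(c,r[0][0]+x0,r[0][1]+y0,.014)).round(4))
E
python3 - <<'E'
from h import *
p=sw(.02,-.06);go(*p,.022,173.2);print('st',ws(manip.get_obs()['position']))
c=shot('top','t7.png');worn(c);worn(dict(np.load('top0.npz')))
E
```

```text
t 24.15 pos [0.5575 0.1717 0.1021] th 173.23 grip -0.003 0.0 F [-0.7 -0.4  1. ] -> shift [-0.0016  0.0578  0.2002] rows>= 1.3 spin 0.0002
st [ 0.0193781 -0.0831305]
dark 259 ((69.58311462402344, 25.856569290161133), (71.19264221191406, 9.660455703735352), 50.31454849243164) [[0.1392, 0.02], [0.1575, 0.003], [0.031, -0.1319], [0.0128, -0.115]] [ 0.0849 -0.0562]
dark 206 ((17.5, 10.0), (20.0, 23.0), 90.0) [[0.1314, 0.1159], [0.1387, 0.0569], [0.0871, 0.0499], [0.0798, 0.1088]] [0.1092 0.0829]
dark 186 ((10.269913673400879, 32.54867172241211), (19.889183044433594, 20.68741226196289), 86.18592071533203) [[0.0692, 0.1249], [0.0792, 0.0724], [0.0287, 0.0621], [0.0186, 0.1144]] [0.0489 0.0934]
dark 988 ((50.442474365234375, 62.86283493041992), (19.46381378173828, 53.66899490356445), 15.124007225036621) [[-0.0807, 0.014], [0.0561, -0.0039], [0.049, -0.0538], [-0.0876, -0.0356]] [-0.016  -0.0198]
```

Emit:
arm_command(series="1 0 0.045 0.065 0; 1 0 0 0.065 0; 1 0 0 0.064 0; 1 0 0.05 0 0; 1 0 0.015 0 0; 1 0 0.015 0 0; 1 0 0.012 0 0; 1 0 0.01 0 0; 1 0 0 0 0; 1 0 0 0 0")

```text
clock: 25.45
position: [0.5645, 0.2299, 0.0247]
ee_rot: [0.059, 0.998, 0.0, 0.0]
ft_force: [-0.6, 0.2, 0.3]
grip_width: -0.004
grasp_force: 0.0
```

```bash
python3 - <<'E'
from h import *
go(*sw(.02,-.0195),.022,173.2);print('st',ws(manip.get_obs()['position']))
E
```

```text
t 25.45 pos [0.5645 0.2299 0.0247] th 173.21 grip -0.004 0.0 F [-0.6  0.2  0.3] -> shift [-0.0011  0.0124  0.0067] rows>= 0.1 spin 0.0
st [ 0.01956365 -0.02446121]
```

Emit:
arm_command(series="1 0 0.005 0 0; 1 0 0.005 0 0; 1 0 0.003 0 0; 1 0 0.003 0 0; 1 0 0.002 0 0; 1 0 0 0 0; 1 0 0 0 0; 1 0 0 0 0; 1 0 0 0 0; 1 0 0 0 0")

```text
clock: 26.7
position: [0.5653, 0.237, 0.0245]
ee_rot: [0.059, 0.998, 0.0, 0.0]
ft_force: [0.3, -0.7, -0.2]
grip_width: 0.003
grasp_force: 0.5
```

```bash
python3 - <<'E'
from h import *
go(*sw(.02,-.0195),.022,173.2);print('st',ws(manip.get_obs()['position']))
c=shot('top','t8.png');worn(c)
cv2.imwrite('pics/t8c.png',cv2.resize(c['pixels'][115:225,112:202,::-1],None,fx=5,fy=5,interpolation=2))
E
```

```text
t 26.7 pos [0.5653 0.237  0.0245] th 173.22 grip 0.003 0.4624356608837843 F [ 0.3 -0.7 -0.2] -> shift [-0.0013 -0.0055  0.0064] rows>= 0.1 spin 0.0001
st [ 0.0194614  -0.01730589]
dark 518 ((58.30000305175781, 27.399999618530273), (108.23880004882812, 28.073284149169922), 42.51044845581055) [[0.1293, 0.108], [0.1889, 0.0666], [0.0258, -0.1628], [-0.033, -0.1213]] [ 0.0774 -0.0278]
```

View pics/t8c.png

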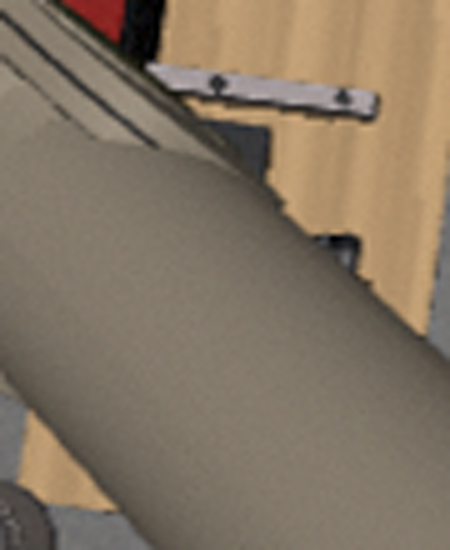

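The arm mostly hides the pad; its far end is at crop (270,150). Finger force is still low, so I'll keep pushing gently.

Emit:
arm_command(series="1 0 0.002 0 0; 1 0 0.002 0 0; 1 0 0.002 0 0; 1 0 0.002 0 0; 1 0 0.002 0 0; 1 0 0 0 0; 1 0 0 0 0; 1 0 0 0 0; 1 0 0 0 0; 1 0 0 0 0")

```text
clock: 28.0
position: [0.5658, 0.24, 0.0244]
ee_rot: [0.06, 0.998, -0.001, -0.0]
ft_force: [-0.7, -5.7, 3.0]
grip_width: 0.004
grasp_force: 3.2
```

```bash
python3 - <<'E'
from h import *
go(*sw(.02,-.0195),.022,173.2);print('st',ws(manip.get_obs()['position']))
c=shot('side','s9.png');u,v=proj(c,[*sw(.03,.02),.014]).astype(int)
im=c['pixels'][:,:,::-1].copy()
cv2.imwrite('pics/s9c.png',cv2.resize(im[v-50:v+50,u-60:u+60],None,fx=6,fy=6,interpolation=2))
E
```

```text
t 28.0 pos [0.5658 0.24   0.0244] th 173.17 grip 0.004 3.219217211008072 F [-0.7 -5.7  3. ] -> shift [-0.001  -0.013   0.0061] rows>= 0.1 spin -0.0001
st [ 0.01960089 -0.01428237]
```

View pics/s9c.png

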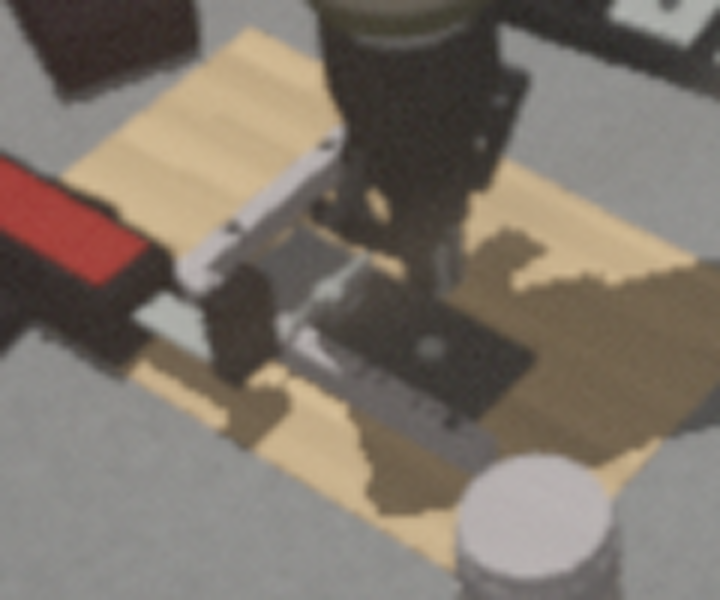

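The side view shows the pad flush along the long fence, with 6 N at contact. One more small push, then I'll go round to its free end.

Emit:
arm_command(series="1 0 0.003 0 0; 1 0 0 0 0; 1 0 0 0 0; 1 0 -0.03 0 0; 1 0 -0.04 0 0; 1 0 0 -0.1 0; 1 0.1 0 0 0; 1 0.1 0 0 0; 1 0.085 0 0 0; 1 0 0.09 0 0")

```text
clock: 29.3
position: [0.452, 0.2606, 0.0639]
ee_rot: [0.06, 0.998, -0.002, -0.0]
ft_force: [1.4, -0.2, 0.1]
grip_width: -0.002
grasp_force: 0.0
```

```bash
python3 - <<'E'
from h import *
go(*sw(-.09,.018),.024,173.2);print('st',ws(manip.get_obs()['position']))
c=shot('top','t10.png');worn(c)
E
```

```text
t 29.3 pos [0.452  0.2606 0.0639] th 173.1 grip -0.002 0.0 F [ 1.4 -0.2  0.1] -> shift [-0.0145  0.0636  0.0995] rows>= 0.8 spin -0.0006
st [-0.09585663 -0.00725281]
dark 205 ((17.5, 10.0), (20.0, 23.0), 90.0) [[0.1314, 0.1159], [0.1387, 0.0569], [0.0871, 0.0499], [0.0798, 0.1088]] [0.1092 0.0829]
dark 2532 ((32.89140701293945, 63.756839752197266), (62.28082275390625, 104.47587585449219), 8.595911026000977) [[-0.1554, 0.1067], [0.1134, 0.1033], [0.109, -0.058], [-0.1595, -0.053]] [-0.0238  0.0247]
dark 171 ((10.941177368164062, 32.264705657958984), (16.00735092163086, 22.070741653442383), 75.96376037597656) [[0.0589, 0.126], [0.0795, 0.073], [0.0408, 0.0577], [0.0203, 0.1106]] [0.0499 0.0918]
```

Emit:
arm_command(series="1 0 0.0636 0.05 0; 1 0 0 0.05 0; 1 -0.04 0 0 0; 1 -0.03 0 0 0; 1 -0.01 0 0 0; 1 -0.01 0 0 0; 1 -0.005 0 0 0; 1 -0.005 0 0 0; 1 0 0 0 0; 1 0 0 0 0")

```text
clock: 30.6
position: [0.4964, 0.2841, 0.0245]
ee_rot: [0.059, 0.998, -0.0, 0.0]
ft_force: [-2.2, 0.4, 1.4]
grip_width: -0.002
grasp_force: 1.3
```

```bash
python3 - <<'E'
from h import *
go(*sw(-.05,.018),.024,173.2);print('st',ws(manip.get_obs()['position']))
E
```

```text
t 30.6 pos [0.4964 0.2841 0.0245] th 173.22 grip -0.002 1.288493706670124 F [-2.2  0.4  1.4] -> shift [-0.0113 -0.0083  0.0013] rows>= 0.1 spin 0.0001
st [-0.05453617  0.02133868]
```

Emit:
arm_command(series="1 -0.003 0 0 0; 1 -0.003 0 0 0; 1 -0.003 0 0 0; 1 -0.003 0 0 0; 1 0 0 0 0; 1 0 0 0 0; 1 0 0 0 0; 1 0 0 0 0; 1 0 0 0 0; 1 0 0 0 0")

```text
clock: 31.85
position: [0.5014, 0.2835, 0.0246]
ee_rot: [0.059, 0.998, 0.0, 0.0]
ft_force: [-0.3, -1.1, -0.7]
grip_width: 0.003
grasp_force: 0.0
```

```bash
python3 - <<'E'
from h import *
go(*sw(-.05,.018),.024,173.2);print('st',ws(manip.get_obs()['position']))
E
```

```text
t 31.85 pos [0.5014 0.2835 0.0246] th 173.2 grip 0.003 0.020613273954950273 F [-0.3 -1.1 -0.7] -> shift [ 0.0013 -0.0083  0.0014] rows>= 0.1 spin 0.0
st [-0.04946111  0.02133356]
```

Emit:
arm_command(series="1 -0.003 0 0 0; 1 -0.003 0 0 0; 1 -0.003 0 0 0; 1 -0.002 0 0 0; 1 0 0 0 0; 1 0 0 0 0; 1 0 0 0 0; 1 0 0 0 0; 1 0 0 0 0; 1 0 0 0 0")

```text
clock: 33.1
position: [0.503, 0.2835, 0.0243]
ee_rot: [0.058, 0.998, -0.001, -0.002]
ft_force: [-11.8, -1.8, 9.6]
grip_width: 0.001
grasp_force: 6.2
```

```bash
python3 - <<'E'
from h import *
go(*sw(-.05,.018),.024,173.2);print('st',ws(manip.get_obs()['position']))
E
```

```text
t 33.1 pos [0.503  0.2835 0.0243] th 173.3 grip 0.001 6.157489120960236 F [-11.8  -1.8   9.6] -> shift [ 0.0054 -0.0087  0.0008] rows>= 0.1 spin 0.0006
st [-0.04784128  0.02148585]
```

Contact at 12 N against the end fence. I'll back away clear and check.

Emit:
arm_command(series="1 0.03 0 0 0; 1 0.04 0 0 0; 1 0 0 -0.12 0; 1 0 0 -0.12 0; 1 0 -0.13 0 0; 1 0 -0.13 0 0; 1 0 -0.13 0 0; 1 0 -0.13 0 0; 0.3 0 0 0 0; 0.3 0 0 0 0")

```text
clock: 34.35
position: [0.453, 0.0801, 0.1206]
ee_rot: [0.059, 0.998, -0.0, 0.0]
ft_force: [0.1, 0.4, 0.5]
grip_width: 0.422
grasp_force: 0.0
```

```bash
python3 - <<'E'
from h import *
go(*sw(.04,.079),.14,173.2)
c=shot('top','t11.png');worn(c)
A=lambda x,y,z:plane(c,112+x/5-.4,115+y/5-.4,z)
cv2.imwrite('pics/t11c.png',cv2.resize(c['pixels'][115:225,112:202,::-1],None,fx=5,fy=5,interpolation=2))
E
```

```text
t 34.35 pos [0.453  0.0801 0.1206] th 173.19 grip 0.422 0.0 F [0.1 0.4 0.5] -> shift [-0.2836  0.6636 -0.0485] rows>= 4.6 spin -0.0
dark 406 ((13.960859298706055, 19.678937911987305), (22.010778427124023, 44.876346588134766), 12.33908748626709) [[0.028, 0.1214], [0.1439, 0.1124], [0.1386, 0.0555], [0.0227, 0.0647]] [0.0832 0.0885]
dark 1085 ((42.87073516845703, 48.563419342041016), (40.199127197265625, 69.37239074707031), 14.470293045043945) [[-0.0636, 0.0664], [0.114, 0.0455], [0.1005, -0.0578], [-0.0769, -0.0363]] [0.0182 0.0044]
```

View pics/t11c.png

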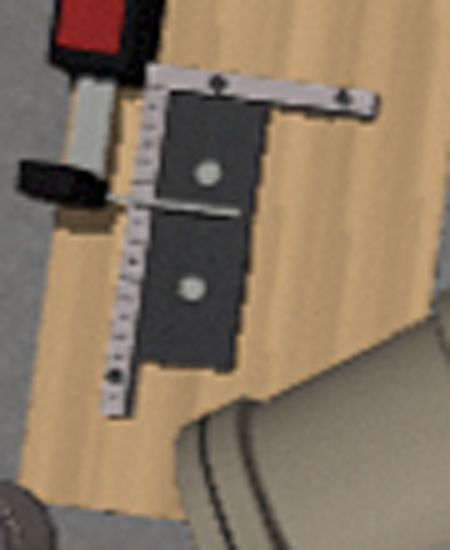

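The worn pad is flush in the corner, touching both fences, with its dots at (208,173) and (192,288) and the gauge at home. I'll turn the gripper to take the gauge grip across its travel.

Emit:
arm_command(series="0.45 0 0 -0.02 0.05; 0.45 0 0 -0.02 0.05; 0.45 0 0 -0.02 0.05; 0.45 0 0 0 0.05; 0.45 0 0 0 0.05; 0.45 0 0 0 0.05; 0.45 0 0 0 0.05; 0.45 0 0 0 0.05; 0.45 0 0 0 0.05; 0.45 0 0 0 0.05", newtons=40)

```text
clock: 35.65
position: [0.4529, 0.0818, 0.1444]
ee_rot: [0.748, 0.663, 0.0, -0.0]
ft_force: [-0.4, -0.1, 0.1]
grip_width: 0.551
grasp_force: 0.0
```

```bash
python3 - <<'E'
from h import *
c=dict(pixels=cv2.imread('pics/t11.png')[:,:,::-1],**{k:np.load('top0.npz')[k] for k in('intrinsics','extrinsics')})
A=lambda x,y,z:plane(c,112+x/5-.4,115+y/5-.4,z)
d1,d2=A(208,173,.014),A(192,288,.014);m=(d1+d2)/2
print('pad centre',m,ws(m),'ang',np.degrees(np.arctan2(*(d1-d2)[[1,0]])))
for q in((140,361),(236,370),(172,92),(268,108)):print(ws(A(*q,.014)))
for q in((20,160),(20,190),(100,205),(105,180)):print('handle',ws(A(*q,.06)))
go(*sw(.042,.079),.14,83.2)
E
```

```text
pad centre [0.58169108 0.27516035 0.014     ] [0.03126034 0.02249642] ang -6.980865274731961
[-0.03929537  0.04411412]
[-0.03779964 -0.00549474]
[0.10062722 0.04646758]
[ 0.09848326 -0.00388049]
handle [0.05060494 0.10008965]
handle [0.03596758 0.09806246]
handle [0.03348118 0.05812975]
handle [0.04597344 0.05736549]
t 35.65 pos [0.4529 0.0818 0.1444] th 83.11 grip 0.551 0.0 F [-0.4 -0.1  0.1] -> shift [0.6597 0.2883 0.0114] rows>= 4.6 spin -0.0005
```

Emit:
arm_command(series="0.45 0.11 0.048 0 0; 0.45 0.11 0.048 0 0; 0.45 0.11 0.048 0 0; 0.45 0.11 0.048 0 0; 0.45 0.11 0.048 0 0; 0.45 0.11 0.048 0 0; 0.45 0 0 0 0; 0.45 0 0 0 0; 0.45 0 0 0 0; 0.45 0 0 0 0")

```text
clock: 36.9
position: [0.5989, 0.3274, 0.1449]
ee_rot: [0.748, 0.664, 0.0, 0.0]
ft_force: [0.1, -0.4, -0.5]
grip_width: 0.551
grasp_force: 0.0
```

```bash
python3 - <<'E'
from h import *
go(*sw(.042,.08),.062,83.2)
E
```

```text
t 36.9 pos [0.5989 0.3274 0.1449] th 83.15 grip 0.551 0.0 F [ 0.1 -0.4 -0.5] -> shift [ 0.0091 -0.0006  0.2071] rows>= 1.3 spin -0.0003
```

Emit:
arm_command(series="0.45 0.009 0 0.05 0; 0.45 0 0 0.05 0; 0.45 0 0 0.05 0; 0.45 0 0 0.04 0; 0.45 0 0 0.017 0; 0.45 0 0 0 0; 1 0 0 0 0; 1 0 0 0 0; 1 0 0 0 0; 1 0 0 0 0")

```text
clock: 38.15
position: [0.5999, 0.3321, 0.0627]
ee_rot: [0.748, 0.664, 0.001, 0.0]
ft_force: [3.0, 0.0, 4.7]
grip_width: 0.178
grasp_force: 41.0
```

```bash
python3 - <<'E'
from h import *
go(*sw(-.04,.08),.062,83.2);print(ws(manip.get_obs()['position']))
E
```

```text
t 38.15 pos [0.5999 0.3321 0.0627] th 83.18 grip 0.178 40.952709317207336 F [3.  0.  4.7] -> shift [-0.0031 -0.2067  0.0013] rows>= 1.3 spin -0.0001
[0.0426703  0.08117318]
```

Emit:
arm_command(series="1 0 -0.025 0 0; 1 0 -0.025 0 0; 1 0 -0.025 0 0; 1 0 -0.025 0 0; 1 0 -0.025 0 0; 1 0 -0.025 0 0; 1 0 -0.025 0 0; 1 0 -0.025 0 0; 1 0 0 0 0; 1 0 0 0 0")

```text
clock: 39.4
position: [0.5211, 0.3418, 0.0626]
ee_rot: [0.748, 0.664, 0.002, 0.0]
ft_force: [7.6, 3.1, 2.9]
grip_width: 0.185
grasp_force: 40.8
```

```bash
python3 - <<'E'
from h import *
go(*sw(-.04,.08),.062,83.2);print(ws(manip.get_obs()['position']))
c=shot('top','t12.png')
cv2.imwrite('pics/t12c.png',cv2.resize(c['pixels'][115:225,112:202,::-1],None,fx=5,fy=5,interpolation=2))
c=shot('side','s12.png');u,v=proj(c,[*sw(-.02,.03),.014]).astype(int)
cv2.imwrite('pics/s12c.png',cv2.resize(c['pixels'][v-50:v+50,u-60:u+60,::-1],None,fx=6,fy=6,interpolation=2))
E
```

```text
t 39.4 pos [0.5211 0.3418 0.0626] th 83.18 grip 0.185 40.75345158576965 F [7.6 3.1 2.9] -> shift [-0.0038 -0.008   0.0015] rows>= 0.1 spin -0.0001
[-0.03679206  0.08151667]
```

View pics/s12c.png

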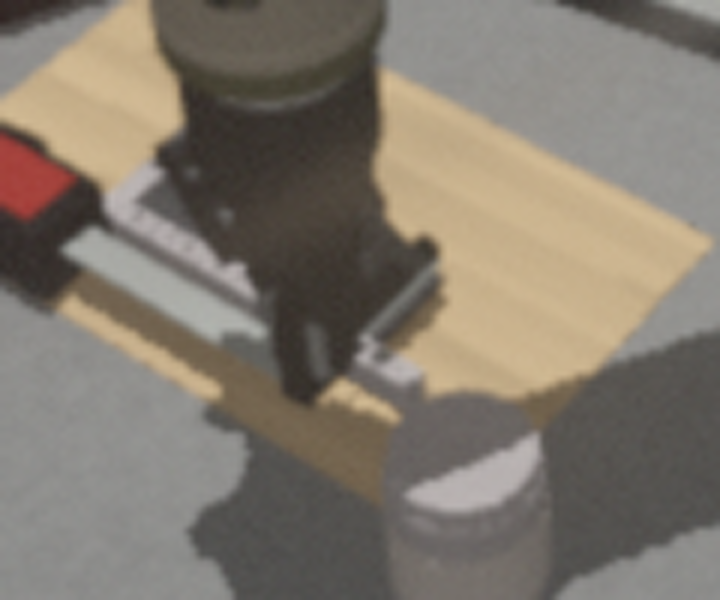

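The grip is drawn out 79.5 mm and the pointer lies along the pad's free edge at about (400,300). I'll nudge it 1 mm further and hold.

Emit:
arm_command(series="1 0 -0.002 0 0; 1 0 0 0 0; 1 0 0 0 0; 1 0 0 0 0; 1 0 0 0 0; 1 0 0 0 0; 1 0 0 0 0; 1 0 0 0 0; 1 0 0 0 0; 1 0 0 0 0")

```text
clock: 40.75
position: [0.5204, 0.3419, 0.0626]
ee_rot: [0.748, 0.664, 0.002, 0.0]
ft_force: [5.8, 2.5, 3.4]
grip_width: 0.18
grasp_force: 40.7
```

Emit:
arm_command(series="1 0 0 0 0; 1 0 0 0 0; 1 0 0 0 0; 1 0 0 0 0; 1 0 0 0 0; 1 0 0 0 0; 1 0 0 0 0; 1 0 0 0 0; 1 0 0 0 0; 1 0 0 0 0")

```text
clock: 42.0
position: [0.5204, 0.3418, 0.0626]
ee_rot: [0.748, 0.664, 0.002, 0.0]
ft_force: [6.1, 2.4, 3.4]
grip_width: 0.182
grasp_force: 40.7
```

Emit:
arm_command(series="1 0 0 0 0; 1 0 0 0 0; 1 0 0 0 0; 1 0 0 0 0; 1 0 0 0 0; 1 0 0 0 0; 1 0 0 0 0; 1 0 0 0 0; 1 0 0 0 0; 1 0 0 0 0")

```text
clock: 43.25
position: [0.5204, 0.3419, 0.0626]
ee_rot: [0.748, 0.664, 0.002, 0.0]
ft_force: [5.9, 2.0, 3.7]
grip_width: 0.181
grasp_force: 40.7
```

```bash
python3 - <<'E'
from h import *
go(*sw(.0427,.0812),.062,83.2);print(ws(manip.get_obs()['position']))
c=shot('top','t13.png')
o=cv2.resize(c['pixels'][115:225,112:202,::-1],None,fx=5,fy=5,interpolation=2)
s=shot('side','s13.png');u,v=proj(s,[*sw(-.03,.02),.014]).astype(int)
b=cv2.resize(s['pixels'][v-35:v+35,u-22:u+22,::-1],None,fx=7.857,fy=7.857,interpolation=2)
cv2.imwrite('pics/m13.png',np.hstack([o,b[:550]]))
E
```

```text
t 43.25 pos [0.5204 0.3419 0.0626] th 83.17 grip 0.181 40.746967792510986 F [5.9 2.  3.7] -> shift [-0.0005  0.2003  0.0022] rows>= 1.3 spin -0.0002
[-0.0374096   0.08151458]
```

View pics/m13.png

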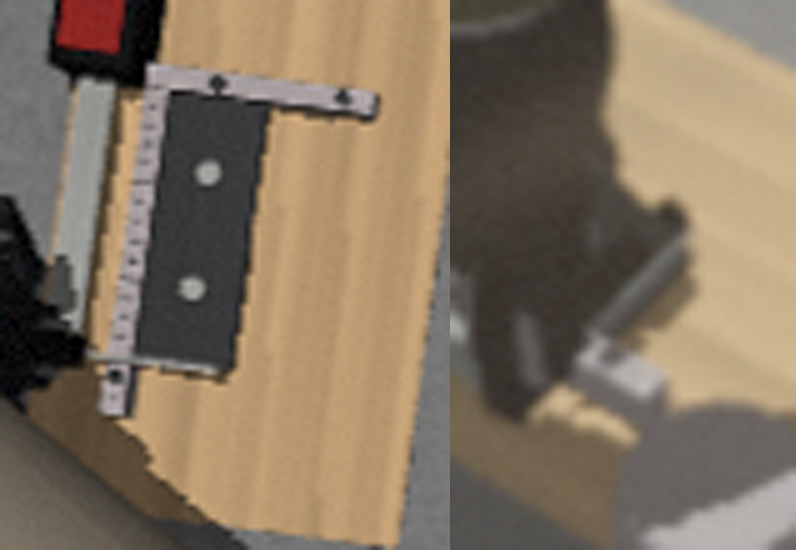

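The pointer lies right on the pad's free edge, (90,358)-(225,370), and the pad is still flush. It has been held for over 3 s, so I'll take the gauge home and release it.

Emit:
arm_command(series="1 0 0.025 0 0; 1 0 0.025 0 0; 1 0 0.025 0 0; 1 0 0.025 0 0; 1 0 0.025 0 0; 1 0 0.025 0 0; 1 0 0.025 0 0; 1 0 0.025 0 0; 0.45 0 0 0 0; 0.45 0 0 0 0")

```text
clock: 44.6
position: [0.5975, 0.3319, 0.061]
ee_rot: [0.748, 0.664, -0.001, -0.0]
ft_force: [0.1, 0.0, 0.3]
grip_width: 0.547
grasp_force: 0.0
```

Emit:
arm_command(series="0.45 0 0 0 0; 0.45 0 0 0 0; 0.45 0 0 -0.1 0; 0.45 0 0 -0.1 0; 0.45 -0.08 -0.08 -0.05 0; 0.45 -0.1 -0.08 0 0; 0.45 -0.1 -0.08 0 0; 0.45 -0.1 -0.08 0 0; 0.45 -0.1 -0.05 0 0; 0.45 -0.1 0 0 0")

```text
clock: 45.85
position: [0.4224, 0.118, 0.1615]
ee_rot: [0.747, 0.664, -0.001, 0.001]
ft_force: [1.2, -0.8, -0.2]
grip_width: 0.551
grasp_force: 0.0
```

Emit:
arm_command(series="0.45 -0.1 0 0 0; 0.45 -0.1 0 0 0; 0.45 -0.1 0 0 0; 0.45 -0.1 0 0 0; 0.45 -0.1 0 0 0; 0.45 -0.1 0 0 0; 0.45 -0.1 0 0 0; 0.45 0 0 0 0; 0.45 0 0 0 0; 0.45 0 0 0 0")

```text
clock: 47.1
position: [0.3911, -0.1579, 0.1618]
ee_rot: [0.747, 0.665, -0.0, 0.0]
ft_force: [0.0, 0.2, -0.6]
grip_width: 0.55
grasp_force: 0.0
```

```bash
cat > chk.py <<'E'
from h import *
ref=cv2.imread('pics/t11.png')[:,:,::-1].astype(int)
c=shot('top');im=c['pixels'].astype(int);cv2.imwrite('pics/last.png',c['pixels'][:,:,::-1])
go(0,0,0)
def dots(p):
    s=p[125:195,140:170].astype(float);m=((s.min(2)>110)&(s.max(2)-s.min(2)<25)).astype(np.uint8)
    n,l,st,ce=cv2.connectedComponentsWithStats(m);return [(int(st[i,4]),(ce[i]+[140,125]).round(2).tolist()) for i in range(1,n) if 5<st[i,4]<40]
print('dots',dots(ref),dots(im))
d=np.abs(ref-im).max(2)
for n,(a,b,e,f) in dict(worn=(130,190,138,170),handle=(140,165,112,140)).items():print(n,'changed px',(d[a:b,e:f]>40).sum())
r6=cv2.imread('pics/t6.png')[:,:,::-1].astype(int);print('tray',(np.abs(r6-im).max(2)[118:218,228:282]>40).sum())
r0=np.load('top0.npz')['pixels'].astype(int);D=(np.abs(r0-im).max(2)>40)
for n,(a,b,e,f) in dict(tin=(208,240,82,122),wrench=(150,218,377,402),screwdriver=(135,215,288,308),cup=(215,246,388,428)).items():print(n,D[a:b,e:f].sum())
E
python3 chk.py
```

```text
t 47.15 pos [ 0.3911 -0.158   0.1618] th 83.31 grip 0.544 0.0 F [ 0.4  0.4 -0.9] -> shift [ 0.2786 -1.0172  0.4043] rows>= 7.2 spin None
dots [(16, [153.25, 149.38]), (19, [140.32, 161.89]), (17, [149.88, 172.41])] [(18, [153.28, 149.11]), (19, [140.32, 161.89]), (18, [150.0, 172.33])]
worn changed px 0
handle changed px 0
tray 0
tin 0
wrench 6
screwdriver 0
cup 301
```

```bash
python3 - <<'E'
from h import *
for p in(np.load('top0.npz')['pixels'],cv2.imread('pics/last.png')[:,:,::-1]):
    h=cv2.cvtColor(np.ascontiguousarray(p[210:250,380:435]),cv2.COLOR_RGB2HSV);m=((h[:,:,1]>150)&(h[:,:,2]>25)&((h[:,:,0]<8)|(h[:,:,0]>172)))
    y,x=np.nonzero(m);print(m.sum(),x.mean(),y.mean(),x.min(),x.max(),y.min(),y.max())
E
```

```text
677 27.992614475627768 20.38109305760709 12 43 7 34
496 28.37298387096774 17.336693548387096 12 43 7 27
```

The cup's left, right and top edges are where they were, and only its lower part is covered by the arm or its shadow. Everything is in place, so I'll hand it in.

```bash
python3 -c "
from h import *
print(manip.hand_in())"
```

```text
the job is handed in; nothing more can be done
None
```

I handed the job in at about 47 s. The worn pad (140 mm kind) is flush in the corner, the gauge was held at its free end for over 3 s and is back home, and both new pads lie lining down in the tray; the verdict wasn't shown to me.

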